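# Line up the part-used tape rolls by thickness

## Task

Tidy the four part-used tape rolls onto the oak board in order of thickness: stand one roll upright in the middle of each black rubber pad, the thickest on the pad next to the steel bookend and each one thinner than the last towards the pen pot. Leave the scissors where they lie.

Things in the scene. Friction and masses are not known exactly. Their poses are not given: they have to be found in the camera images.
- roll_32_c (a point): the thinnest of four part-used rolls of cream paper transfer tape, a plain cylinder 32 mm in diameter and 48 mm high, standing on end on the bench, its brown cardboard core closed by a black plug (not a hole). The point is its centre, 24 mm above its underside; z is the roll's axis, up.
- roll_42_c (a point): the second thinnest of four part-used rolls of cream paper transfer tape, a plain cylinder 42 mm in diameter and 48 mm high, standing on end on the bench, its brown cardboard core closed by a black plug (not a hole). The point is its centre, 24 mm above its underside; z is the roll's axis, up.
- roll_52_c (a point): the second thickest of four part-used rolls of cream paper transfer tape, a plain cylinder 52 mm in diameter and 48 mm high, standing on end on the bench, its brown cardboard core closed by a black plug (not a hole). The point is its centre, 24 mm above its underside; z is the roll's axis, up.
- roll_62_c (a point): the thickest of four part-used rolls of cream paper transfer tape, a plain cylinder 62 mm in diameter and 48 mm high, standing on end on the bench, its brown cardboard core closed by a black plug (not a hole). The point is its centre, 24 mm above its underside; z is the roll's axis, up.
- pad_a: black rubber pad, a disc 70 mm in diameter and 3 mm thick: the first pad from the left end of the oak board as seen from the robot. Fixed on the board; the origin is the centre of its underside, 12 mm above the bench, so its top is 15 mm above the bench. x points across the board, y along the row of pads (to the left). Pads stand 84 mm apart, centre to centre.
- pad_b: black rubber pad, a disc 70 mm in diameter and 3 mm thick: the second pad from the left. Fixed on the board; the origin is the centre of its underside, 12 mm above the bench, so its top is 15 mm above the bench. x points across the board, y along the row of pads (to the left). Pads stand 84 mm apart, centre to centre.
- pad_c: black rubber pad, a disc 70 mm in diameter and 3 mm thick: the third pad from the left. Fixed on the board; the origin is the centre of its underside, 12 mm above the bench, so its top is 15 mm above the bench. x points across the board, y along the row of pads (to the left). Pads stand 84 mm apart, centre to centre.
- pad_d: black rubber pad, a disc 70 mm in diameter and 3 mm thick: the fourth pad, at the right end. Fixed on the board; the origin is the centre of its underside, 12 mm above the bench, so its top is 15 mm above the bench. x points across the board, y along the row of pads (to the left). Pads stand 84 mm apart, centre to centre.
- bookend: steel bookend, an upright plate 80 mm wide (across the board), 4 mm thick and 60 mm high on a 50 mm foot, fixed upright on one end of the oak board (440 x 104 x 12 mm), 69 mm beyond the centre of the last pad there. Which end it stands at varies; a grey pen pot 42 mm in diameter, fixed too, its pens reaching some 75 mm above the board, stands in the same way at the other end. Origin: centre of its underside, 12 mm above the bench.
- scissors: orange-handled scissors, 180 mm long, lying loose on the bench to the right; only to be left alone. Origin: at their pivot, on the bench; x points to the blade tips.
There are look-alikes about, which are no part of the job. Leave any yellow look-alike of the part that bears roll_52_c alone.

How it is judged:
By the outcome, as a careful person would: the job done as asked, in the order asked, and still so for the second after the job is handed in, with the robot touching nothing.
It also fails if it takes over 102 s, if anything falls off the work surface, if the arm or the gripper's body presses on something with over 40 N, if the wrist force passes 120 N, or if a joint passes its speed limit or range.

## Robot

A 6-joint arm with a two-finger parallel gripper is mounted at the origin on the work surface. World frame = base frame: x ahead of the robot, y to its left, z up, the work surface at z = 0. Lengths are in m, angles in rad, forces in N, time in s.
With the tool pointing down it reaches from about 0.25 to 0.775 m from the base axis. Payload 4 kg.
Tool frame: the origin (TCP) lies on the centre line of the jaws, within the pads' length; the fingertips stand 8 mm ahead of it and the grasp point (between the pads) lies 11 mm behind it; z points along the fingers, y is the direction in which the jaws open and shut (so a half turn about z gives the same grasp; the last joint's range is limited). The gripper opens to 94 mm and grips with 3 to 60 N. Pads are 16 mm wide; open, the fingers measure 119 mm over their backs; the gripper's body (75 mm by 177 mm) begins 78 mm behind the grasp point.
Start: joints at [1.174, 0.087, 1.371, -0, 1.684, -0.103], TCP at [0.159, 0.526, 0.214] pointing down, gripper open.
Joint ranges: [-3.1, 3.1], [-0.76, 2.03], [0.27, 2.55], [-1.08, 4.22], [0.17, 2.65], [-2.57, 2.57]. Speed limits (rad/s): [2.79, 2.79, 3.14, 3.14, 3.14, 3.14].

## Interface

Orientations are given as [roll, pitch, yaw] about the fixed x, y, z axes, in that order (R = Rz(yaw) Ry(pitch) Rx(roll)).
In Python, from bench import * gives the robot as it stands.
- The arm moves only by the tool step_arm, never from a script. Its argument "steps" is a list of rows, each an object of numbers: "jaw": the opening, from 0 (shut) to 1 (fully open); "tx", "ty", "tz": the shift along the tool's x, y, z in m; "ax", "ay", "az": the turn, a rotation vector about the tool's x, y, z in rad. In form: [{"jaw": .., "tx": .., "ty": .., "tz": .., "ax": .., "ay": .., "az": ..}, ...]. A call has 1 to 8 rows; each row is the pose to reach, as a shift and turn from the pose measured when the call began, along the tool's axes at that moment; what a row does not reach only later rows make up. A row lasts 1/10 s, in which the tool goes at most 50 mm and 8.59 degrees, less where a joint would pass 70% of its speed; a pose out of reach is approached as far as the arm can. A call with a gripper value outside its range is refused whole. The fingers move at their own pace and stop on an object; the grip force is fixed at half the most. Time passes only in rows, so rows that repeat a pose let the fingers close. It gives the time, the measured TCP pose, the force and the opening at its end, in the units of the state.
- get_obs(): the state, without advancing time (a new reading comes with each control period).
- snapshot(name): name is "scene" or "top" or "wrist"; returns (picture, depth): 400x640x3 uint8, red, green, blue; 400x640 float32, m along the optical axis (not along the pixel's ray), 0 where there is no reading.
- camera_model(name): a dict with "intrinsics" (3x3 intrinsics, pixels), "origin" and "orientation" of the camera in the world. Camera axes: x right, y down, z forward; pixel columns grow to the right and rows downward; lengths in m; the calibration is good to about 2 mm. A picture is of the moment at which its call begins: read the wrist's pose just before it. camera_model takes no time and is no camera call; for the wrist camera it gives the pose at the moment of the call.
- close_job(): hands the job in, once; it reports no verdict.
Trained networks look in the newest picture that a camera, given by its name, has taken for a name from the list of things; names that differ only in an ending like _2 or _b are one class to them, and where a whole thing is asked for, a point or a joint stands for the part that bears it (a point fixed in the world has none). Each returns a list of dicts, best first, with "confidence" (0 to 1); they miss things now and then, are a little off and sometimes report something else, mostly with a low value. They report only what shows in the picture. A call takes as long as a camera call. They do not tell look-alikes from the thing itself.
- silhouettes(camera, query): "pixels" (400x640 bool, what is visible of it) and "rect" ([left, top, right, bottom] in pixels, round what is visible of it).
The state is a dict: "time": time; "joint_positions": joint angles; "qvel": joint speeds; "joint_torque": joint torques, N m; "tool_pos": TCP position; "ee_rot": TCP orientation; "wrist_force": force on the tool from outside, world axes, zero at the start; "wrist_torque": the same for the moment, N m; "width": finger opening in m.
Only numpy, scipy, OpenCV 4.12 (cv2) and the standard library are available. Lean on these libraries where they do the work, as an engineer would, in place of code of your own. Each camera call takes 0.05 s, during which the arm holds its last target. There are 200 camera calls.

## Working session

There is one attempt and no reset: what is moved stays moved. The work goes in short steps, Python scripts to look and compute and a tool call to move; the robot and the scene stay as the last step left them, time stands still between calls to the robot, and variables do not carry over. Pictures are saved under pics/ and viewed, about 12 in all and at most 16, crops included, and the job is handed in when it is done.

Besides the shell and the picture viewer there is one more tool, called after "Call:" as a command line: name --argument value ..., lists and objects as JSON in quotes. step_arm: Moves the arm, as the interface text tells. Its arguments: {"type":"object","properties":{"steps":{"type":"array"}},"required":["steps"]}

```bash
mkdir -p pics; ls
cat > h.py <<'E'
from bench import *
import numpy as np, cv2
def snap(n,f=None):
    m=camera_model(n); p,d=snapshot(n)
    if f: cv2.imwrite('pics/'+f,p[:,:,::-1])
    return p,d,m
def rot(m):
    o=np.array(m['orientation'],float)
    if o.shape==(3,3): return o
    from scipy.spatial.transform import Rotation as R
    return R.from_euler('xyz',o).as_matrix()
def world(d,m):
    K=np.array(m['intrinsics']); v,u=np.mgrid[0:d.shape[0],0:d.shape[1]]
    c=np.stack([(u-K[0,2])/K[0,0]*d,(v-K[1,2])/K[1,1]*d,d],-1)
    return c@rot(m).T+np.array(m['origin'])
E
python3 - <<'E'
from h import *
print(get_obs())
for n in('scene','top'):
    p,d,m=snap(n,n+'1.png'); print(n,m)
E
```

```text
pics
{'time': 0.0, 'joint_positions': array([ 1.17392118e+00,  8.79630106e-02,  1.37223913e+00, -2.92137584e-05,
        1.68355518e+00, -1.03103261e-01]), 'qvel': array([ 2.94686746e-05, -1.26136955e-03,  6.59882447e-04, -7.05974909e-04,
       -3.47679644e-05,  7.72694236e-04]), 'joint_torque': array([-1.94049506e-03, -3.40190756e+01, -3.02419639e+01,  7.13821664e-02,
        3.33905825e-02, -1.80749739e-04]), 'tool_pos': array([0.15907621, 0.52595519, 0.21230743]), 'ee_rot': array([-3.13943649e+00, -1.93907702e-04,  2.84781730e+00]), 'wrist_force': array([ 0.22474107,  0.3603803 , -0.33053721]), 'wrist_torque': array([ 0.04867997,  0.00187831, -0.03569334]), 'width': 0.09396986564960974}
scene {'intrinsics': array([[404.37884703,   0.        , 318.57355059],
       [  0.        , 404.37884703, 199.89448868],
       [  0.        ,   0.        ,   1.        ]]), 'origin': array([ 1.00985239, -0.25958983,  0.78064886]), 'orientation': array([-2.53348259, -0.00253598,  1.21657368])}
top {'intrinsics': array([[454.56198667,   0.        , 325.79281143],
       [  0.        , 454.56198667, 203.09332993],
       [  0.        ,   0.        ,   1.        ]]), 'origin': array([ 0.41757544, -0.09665088,  1.15635999]), 'orientation': array([-3.05561131,  0.01759787, -1.58225124])}
```

View pics/scene1.png

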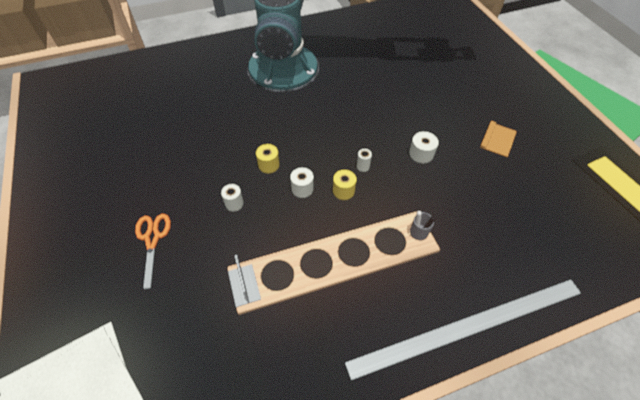

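View pics/top1.png

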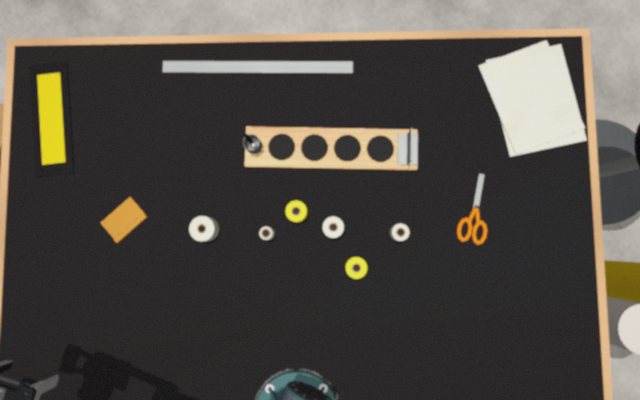

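The top view (up is +x, left is +y) shows cream rolls at about (203,228), (266,233), (333,227) and (400,232), and yellow look-alikes at (296,211) and (356,267). The pads are at (281…380,147), with the pen pot on the left and the bookend on the right. So the thickest roll goes on pad_d. Next I'll measure positions.

```bash
cat > meas.py <<'E'
from h import *
import sys
def rolls(p,d,m):
    W=world(d,m); hsv=cv2.cvtColor(p,cv2.COLOR_RGB2HSV)
    ok=(d>0)&(W[...,2]>.036)&(W[...,2]<.075)&(W[...,0]>.2)&(W[...,0]<.75)&(abs(W[...,1])<.5)
    n,l,s,c=cv2.connectedComponentsWithStats(ok.astype(np.uint8),connectivity=4)
    for i in range(1,n):
        if s[i,4]<60: continue
        w=W[l==i]; z=np.percentile(w[:,2],80); t=w[abs(w[:,2]-z)<.006]
        (cx,cy),r=cv2.minEnclosingCircle(t[:,:2].astype(np.float32))
        a=cv2.minAreaRect(t[:,:2].astype(np.float32))
        print(np.round(c[i]),'z%.3f'%np.median(t[:,2]),'mean',t[:,:2].mean(0).round(4),'circ',round(cx,4),round(cy,4),'D%.4f'%(2*r),'areaD%.4f'%(2*np.sqrt(len(t)/np.pi)*np.median(d[l==i])/m['intrinsics'][0][0]),'hsv',np.median(hsv[l==i],0))
if __name__=='__main__':
    for n in('scene','top'):
        p,d,m=snap(n); print(n); rolls(p,d,m)
        W=world(d,m)
        for rc in silhouettes(n,'pad_a'):
            if rc['confidence']<.3: continue
            w=W[rc['pixels']&(d>0)]; print('pad',rc['rect'],round(rc['confidence'],2),np.median(w,0).round(4),((w.max(0)+w.min(0))/2).round(4),np.ptp(w,axis=0).round(3))
E
python3 meas.py
```

```text
scene
[425. 142.] z0.048 mean [0.4569 0.2254] circ 0.4553 0.2271 D0.0642 areaD0.0550 hsv [ 34.  11. 234.]
[267. 153.] z0.048 mean [ 0.3579 -0.1499] circ 0.3567 -0.1505 D0.0538 areaD0.0466 hsv [ 26. 126. 225.]
[364. 155.] z0.049 mean [0.444  0.0683] circ 0.4421 0.0695 D0.0331 areaD0.0293 hsv [ 27.  17. 181.]
[302. 177.] z0.048 mean [ 0.4571 -0.0952] circ 0.4552 -0.0946 D0.0539 areaD0.0472 hsv [ 33.  11. 231.]
[344. 180.] z0.048 mean [ 0.4971 -0.0049] circ 0.4953 -0.0051 D0.0541 areaD0.0471 hsv [ 27.  125.  230.5]
[231. 193.] z0.048 mean [ 0.4429 -0.258 ] circ 0.4408 -0.2585 D0.0446 areaD0.0389 hsv [ 33.  12. 213.]
[422. 224.] z0.061 mean [0.6675 0.1013] circ 0.6647 0.1039 D0.0431 areaD0.0254 hsv [15. 13. 91.]
[241. 277.] z0.072 mean [ 0.6551 -0.2858] circ 0.6536 -0.286 D0.0790 areaD0.0199 hsv [ 83.   6. 174.]
pad [336.1, 236.7, 370.1, 266.4] 0.87 [ 0.6607 -0.0494  0.0149] [ 0.6599 -0.0489  0.0148] [0.069 0.068 0.009]
pad [375.2, 225.3, 401.0, 254.4] 0.75 [0.6634 0.0336 0.0151] [0.6622 0.0347 0.0141] [0.07  0.067 0.011]
pad [262.2, 257.6, 292.9, 291.4] 0.73 [ 0.6556 -0.2168  0.0149] [ 
[... 803 characters left out ...]
1] circ 0.4404 -0.2572 D0.0415 areaD0.0412 hsv [ 25.  19. 213.]
[266. 233.] z0.048 mean [0.4417 0.0702] circ 0.4417 0.0705 D0.0317 areaD0.0320 hsv [ 20.  30. 186.]
[356. 268.] z0.049 mean [ 0.3555 -0.1487] circ 0.3557 -0.1486 D0.0516 areaD0.0510 hsv [ 29. 177. 226.]
pad [331.1, 134.1, 360.3, 164.4] 0.96 [ 0.6562 -0.133   0.0151] [ 0.6564 -0.1333  0.0151] [0.069 0.066 0.015]
pad [269.2, 134.0, 295.3, 161.8] 0.83 [0.6613 0.0351 0.0153] [0.6616 0.0361 0.0169] [0.068 0.064 0.014]
pad [304.0, 138.0, 329.9, 163.0] 0.82 [ 0.6594 -0.0492  0.0154] [ 0.659  -0.0492  0.0156] [0.065 0.061 0.012]
pad [367.4, 135.9, 393.6, 159.4] 0.74 [ 0.6523 -0.2174  0.0153] [ 0.6537 -0.2184  0.0151] [0.066 0.064 0.012]
```

Everything matches the known sizes: diameters 62/32/52/42 mm, roll tops at 48 mm, pad tops at 15 mm and 84 mm pitch. With yaw = π/2 the jaws open across the board and the last joint stays well in range. In that pose tx = +y, ty = +x and tz = down. First I move above roll_62.

Call:
step_arm --steps '[{"jaw": 1,"tx": -0.042,"ty": -0.022,"tz": 0.007,"az": 0.14},{"jaw": 1,"tx": -0.084,"ty": -0.045,"tz": 0.014,"az": 0.28},{"jaw": 1,"tx": -0.126,"ty": -0.068,"tz": 0.021,"az": 0.42},{"jaw": 1,"tx": -0.168,"ty": -0.091,"tz": 0.028,"az": 0.56},{"jaw": 1,"tx": -0.21,"ty": -0.114,"tz": 0.035,"az": 0.7},{"jaw": 1,"tx": -0.252,"ty": -0.137,"tz": 0.042,"az": 0.84},{"jaw": 1,"tx": -0.294,"ty": -0.16,"tz": 0.049,"az": 0.98},{"jaw": 1,"tx": -0.336,"ty": -0.183,"tz": 0.056,"az": 1.12}]'

```text
invalid input
```

Call:
step_arm --steps '[{"jaw": 1,"tx": -0.042,"ty": -0.022,"tz": 0.007,"ax": 0,"ay": 0,"az": 0.14},{"jaw": 1,"tx": -0.084,"ty": -0.045,"tz": 0.014,"ax": 0,"ay": 0,"az": 0.28},{"jaw": 1,"tx": -0.126,"ty": -0.068,"tz": 0.021,"ax": 0,"ay": 0,"az": 0.42},{"jaw": 1,"tx": -0.168,"ty": -0.091,"tz": 0.028,"ax": 0,"ay": 0,"az": 0.56},{"jaw": 1,"tx": -0.21,"ty": -0.114,"tz": 0.035,"ax": 0,"ay": 0,"az": 0.7},{"jaw": 1,"tx": -0.252,"ty": -0.137,"tz": 0.042,"ax": 0,"ay": 0,"az": 0.84},{"jaw": 1,"tx": -0.294,"ty": -0.16,"tz": 0.049,"ax": 0,"ay": 0,"az": 0.98},{"jaw": 1,"tx": -0.336,"ty": -0.183,"tz": 0.056,"ax": 0,"ay": 0,"az": 1.12}]'

```text
time: 1.1
tool_pos: [0.4289, 0.2522, 0.1571]
ee_rot: [3.141, 0.0, 1.722]
wrist_force: [1.2, 0.3, -0.4]
width: 0.0943
```

Call:
step_arm --steps '[{"jaw": 1,"tx": -0.014,"ty": 0.011,"tz": 0.018,"ax": 0,"ay": 0,"az": 0.1},{"jaw": 1,"tx": -0.028,"ty": 0.0215,"tz": 0.037,"ax": 0,"ay": 0,"az": 0.151},{"jaw": 1,"tx": -0.028,"ty": 0.0215,"tz": 0.037,"ax": 0,"ay": 0,"az": 0.151},{"jaw": 1,"tx": -0.028,"ty": 0.0215,"tz": 0.037,"ax": 0,"ay": 0,"az": 0.151}]'

```text
time: 1.5
tool_pos: [0.454, 0.2278, 0.1201]
ee_rot: [-3.141, 0.0, 1.571]
wrist_force: [0.3, 0.1, -0.2]
width: 0.0938
```

```bash
cat > wr.py <<'E'
from meas import *
import sys
o=get_obs(); print(o['tool_pos'].round(4),o['ee_rot'].round(3),o['joint_positions'].round(2))
p,d,m=snap('wrist',sys.argv[1]); rolls(p,d,m)
E
python3 wr.py w1.png
```

```text
[0.454  0.2278 0.1201] [-3.141  0.     1.571] [0.35 0.03 1.62 0.   1.5  0.35]
[330. 210.] z0.049 mean [0.4553 0.2298] circ 0.4553 0.2286 D0.0619 areaD0.0602 hsv [  0.   0. 255.]
[315. 386.] z0.049 mean [0.4427 0.0779] circ 0.4427 0.0728 D0.0319 areaD0.0258 hsv [ 30.   5. 252.]
```

View pics/w1.png

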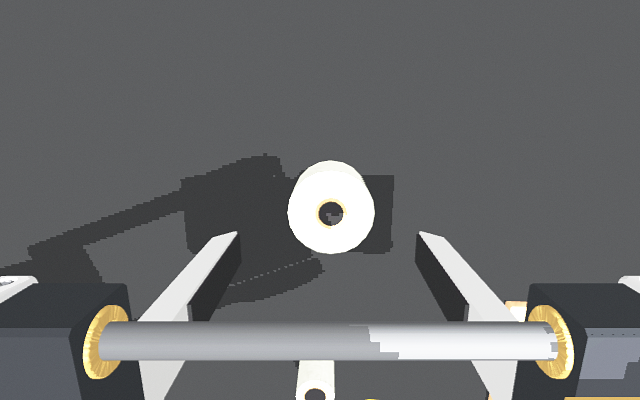

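The wrist view shows roll_62 at (330,210), centred between the open fingers, and its position agrees within 1 mm. I descend and grip.

Call:
step_arm --steps '[{"jaw": 1,"tx": 0,"ty": 0.001,"tz": 0.035,"ax": 0,"ay": 0,"az": 0},{"jaw": 1,"tx": 0,"ty": 0.001,"tz": 0.07,"ax": 0,"ay": 0,"az": 0},{"jaw": 1,"tx": 0,"ty": 0.001,"tz": 0.092,"ax": 0,"ay": 0,"az": 0},{"jaw": 1,"tx": 0,"ty": 0.001,"tz": 0.104,"ax": 0,"ay": 0,"az": 0},{"jaw": 1,"tx": 0,"ty": 0.001,"tz": 0.104,"ax": 0,"ay": 0,"az": 0}]'

```text
time: 2.05
tool_pos: [0.4541, 0.2291, 0.0163]
ee_rot: [-3.14, -0.0, 1.574]
wrist_force: [0.4, 0.2, 0.8]
width: 0.0939
```

Call:
step_arm --steps '[{"jaw": 0.5,"tx": 0,"ty": 0,"tz": 0,"ax": 0,"ay": 0,"az": 0},{"jaw": 0.5,"tx": 0,"ty": 0,"tz": 0,"ax": 0,"ay": 0,"az": 0},{"jaw": 0.5,"tx": 0,"ty": 0,"tz": 0,"ax": 0,"ay": 0,"az": 0},{"jaw": 0.5,"tx": 0,"ty": 0,"tz": 0,"ax": 0,"ay": 0,"az": 0},{"jaw": 0.5,"tx": 0,"ty": 0,"tz": 0,"ax": 0,"ay": 0,"az": 0},{"jaw": 0.5,"tx": 0,"ty": 0,"tz": 0,"ax": 0,"ay": 0,"az": 0}]'

```text
time: 2.65
tool_pos: [0.455, 0.2293, 0.0172]
ee_rot: [3.141, -0.001, 1.574]
wrist_force: [0.6, 0.7, 3.9]
width: 0.0615
```

Gripped at 61.5 mm. Lifting.

Call:
step_arm --steps '[{"jaw": 0.5,"tx": 0,"ty": 0,"tz": -0.02,"ax": 0,"ay": 0,"az": 0},{"jaw": 0.5,"tx": 0,"ty": 0,"tz": -0.05,"ax": 0,"ay": 0,"az": 0},{"jaw": 0.5,"tx": 0,"ty": 0,"tz": -0.09,"ax": 0,"ay": 0,"az": 0},{"jaw": 0.5,"tx": 0,"ty": 0,"tz": -0.12,"ax": 0,"ay": 0,"az": 0},{"jaw": 0.5,"tx": 0,"ty": 0,"tz": -0.13,"ax": 0,"ay": 0,"az": 0},{"jaw": 0.5,"tx": 0,"ty": 0,"tz": -0.13,"ax": 0,"ay": 0,"az": 0}]'

```text
time: 3.25
tool_pos: [0.4555, 0.2294, 0.1482]
ee_rot: [3.138, -0.002, 1.574]
wrist_force: [0.6, 0.8, -1.0]
width: 0.0615
```

Call:
step_arm --steps '[{"jaw": 0.5,"tx": -0.02,"ty": 0.009,"tz": 0,"ax": 0,"ay": 0,"az": 0},{"jaw": 0.5,"tx": -0.06,"ty": 0.027,"tz": 0,"ax": 0,"ay": 0,"az": 0},{"jaw": 0.5,"tx": -0.1,"ty": 0.045,"tz": 0,"ax": 0,"ay": 0,"az": 0},{"jaw": 0.5,"tx": -0.14,"ty": 0.063,"tz": 0,"ax": 0,"ay": 0,"az": 0},{"jaw": 0.5,"tx": -0.18,"ty": 0.081,"tz": 0,"ax": 0,"ay": 0,"az": 0},{"jaw": 0.5,"tx": -0.22,"ty": 0.099,"tz": 0,"ax": 0,"ay": 0,"az": 0},{"jaw": 0.5,"tx": -0.26,"ty": 0.117,"tz": 0,"ax": 0,"ay": 0,"az": 0},{"jaw": 0.5,"tx": -0.3,"ty": 0.135,"tz": 0,"ax": 0,"ay": 0,"az": 0}]'

```text
time: 4.05
tool_pos: [0.5904, -0.0715, 0.1444]
ee_rot: [-3.139, -0.003, 1.574]
wrist_force: [0.7, 0.6, -1.6]
width: 0.0613
```

Call:
step_arm --steps '[{"jaw": 0.5,"tx": -0.04,"ty": 0.017,"tz": 0,"ax": 0,"ay": 0,"az": 0},{"jaw": 0.5,"tx": -0.08,"ty": 0.035,"tz": 0,"ax": 0,"ay": 0,"az": 0},{"jaw": 0.5,"tx": -0.115,"ty": 0.05,"tz": 0.01,"ax": 0,"ay": 0,"az": 0},{"jaw": 0.5,"tx": -0.138,"ty": 0.06,"tz": 0.03,"ax": 0,"ay": 0,"az": 0},{"jaw": 0.5,"tx": -0.1445,"ty": 0.0635,"tz": 0.05,"ax": 0,"ay": 0,"az": 0},{"jaw": 0.5,"tx": -0.1445,"ty": 0.0635,"tz": 0.05,"ax": 0,"ay": 0,"az": 0},{"jaw": 0.5,"tx": -0.1445,"ty": 0.0635,"tz": 0.05,"ax": 0,"ay": 0,"az": 0}]'

```text
time: 4.75
tool_pos: [0.6525, -0.2148, 0.0906]
ee_rot: [-3.134, -0.006, 1.574]
wrist_force: [0.5, 0.3, -1.1]
width: 0.0615
```

```bash
python3 wr.py w2.png
python3 - <<'E'
from h import *
snap('scene','s2.png')
E
```

```text
[ 0.6525 -0.2148  0.0906] [-3.134 -0.006  1.574] [-0.4   0.45  1.17  0.    1.53 -0.4 ]
[16. 32.] z0.048 mean [ 0.4753 -0.1003] circ 0.4697 -0.1013 D0.0401 areaD0.0252 hsv [ 30.  22. 131.]
[ 30. 270.] z0.048 mean [ 0.4517 -0.2465] circ 0.4458 -0.2543 D0.0410 areaD0.0242 hsv [ 33.  24. 123.]
```

View pics/w2.png

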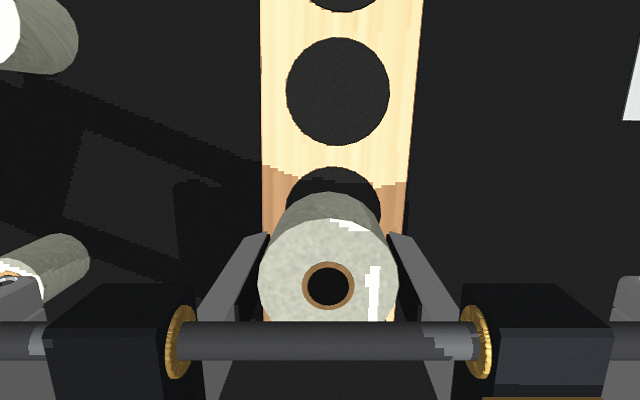

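The wrist view shows the held roll's core at (328,287), with pad_d partly visible behind it at (333,195) and pad_c at (338,90). I'll measure the held roll's offset from the TCP.

```bash
cat > held.py <<'E'
from h import *
o=get_obs(); p,d,m=snap('wrist'); W=world(d,m); t=o['tool_pos']
zt=t[2]+.031
ok=(d>0)&(abs(W[...,2]-zt)<.005)&(np.hypot(W[...,0]-t[0],W[...,1]-t[1])<.045)
g=cv2.cvtColor(p,cv2.COLOR_RGB2HSV)
n,l,s,c=cv2.connectedComponentsWithStats(ok.astype(np.uint8))
i=1+np.argmax(s[1:,4]); w=W[l==i]
r,R=cv2.minEnclosingCircle(w[:,:2].astype(np.float32))
print('tcp',t.round(4),o['ee_rot'].round(3),'top z',np.median(w[:,2]).round(4),'circ',np.round(r,4),2*R,'n',len(w), 'x range',w[:,0].min(),w[:,0].max(),'ymax',w[:,1].max())
q=silhouettes('wrist','pad_a')
for a in q:
    if a['confidence']<.3: continue
    w=W[a['pixels']&(d>0)&(abs(W[...,2]-.015)<.01)]
    if len(w)>50: print('pad',np.round(a['rect']),round(a['confidence'],2),((w.max(0)+w.min(0))/2).round(4),np.ptp(w,axis=0).round(3))
E
python3 held.py
```

```text
tcp [ 0.6542 -0.2148  0.0941] [-3.139e+00 -3.000e-03  1.575e+00] top z 0.1255 circ [ 0.6537 -0.2051] 0.08599941432476044 n 13441 x range 0.6108028806804463 0.6966462786218619 ymax -0.1844423886387259
pad [307.   2. 372.  17.] 0.97 [ 0.6601 -0.0788  0.0145] [0.04  0.007 0.006]
pad [284. 163. 378. 218.] 0.81 [ 0.6555 -0.1999  0.0142] [0.069 0.038 0.007]
pad [283.  37. 386. 144.] 0.56 [ 0.6571 -0.1314  0.0147] [0.07  0.07  0.007]
```

The roll is over pad_d within about 1 mm. Lowering.

Call:
step_arm --steps '[{"jaw": 0.5,"tx": -0.0005,"ty": 0,"tz": 0.025,"ax": 0,"ay": 0,"az": 0},{"jaw": 0.5,"tx": -0.0005,"ty": 0,"tz": 0.045,"ax": 0,"ay": 0,"az": 0},{"jaw": 0.5,"tx": -0.0005,"ty": 0,"tz": 0.055,"ax": 0,"ay": 0,"az": 0},{"jaw": 0.5,"tx": -0.0005,"ty": 0,"tz": 0.0585,"ax": 0,"ay": 0,"az": 0},{"jaw": 0.5,"tx": -0.0005,"ty": 0,"tz": 0.0585,"ax": 0,"ay": 0,"az": 0},{"jaw": 0.5,"tx": -0.0005,"ty": 0,"tz": 0.0585,"ax": 0,"ay": 0,"az": 0}]'

```text
time: 5.55
tool_pos: [0.6556, -0.2156, 0.0385]
ee_rot: [3.14, -0.001, 1.575]
wrist_force: [0.5, 0.2, -0.6]
width: 0.0616
```

Call:
step_arm --steps '[{"jaw": 0.5,"tx": -0.0005,"ty": -0.0015,"tz": 0.004,"ax": 0,"ay": 0,"az": 0},{"jaw": 0.5,"tx": -0.0005,"ty": -0.0015,"tz": 0.0055,"ax": 0,"ay": 0,"az": 0},{"jaw": 0.5,"tx": -0.0005,"ty": -0.0015,"tz": 0.0055,"ax": 0,"ay": 0,"az": 0},{"jaw": 0.5,"tx": -0.0005,"ty": -0.0015,"tz": 0.0055,"ax": 0,"ay": 0,"az": 0}]'

```text
time: 5.95
tool_pos: [0.654, -0.2161, 0.033]
ee_rot: [3.14, -0.001, 1.575]
wrist_force: [-0.2, 0.4, -2.5]
width: 0.0616
```

Call:
step_arm --steps '[{"jaw": 0.5,"tx": 0,"ty": 0,"tz": 0.001,"ax": 0,"ay": 0,"az": 0},{"jaw": 0.5,"tx": 0,"ty": 0,"tz": 0.001,"ax": 0,"ay": 0,"az": 0},{"jaw": 0.5,"tx": 0,"ty": 0,"tz": 0.001,"ax": 0,"ay": 0,"az": 0}]'

```text
time: 6.25
tool_pos: [0.6542, -0.2162, 0.0323]
ee_rot: [3.139, -0.001, 1.575]
wrist_force: [0.6, -0.4, -0.5]
width: 0.0612
```

Call:
step_arm --steps '[{"jaw": 0.72,"tx": 0,"ty": 0,"tz": 0,"ax": 0,"ay": 0,"az": 0},{"jaw": 0.9,"tx": 0,"ty": 0,"tz": 0,"ax": 0,"ay": 0,"az": 0},{"jaw": 0.9,"tx": 0,"ty": 0,"tz": 0,"ax": 0,"ay": 0,"az": 0},{"jaw": 0.9,"tx": 0,"ty": 0,"tz": 0,"ax": 0,"ay": 0,"az": 0},{"jaw": 0.9,"tx": 0,"ty": 0,"tz": -0.02,"ax": 0,"ay": 0,"az": 0},{"jaw": 0.9,"tx": 0,"ty": 0,"tz": -0.05,"ax": 0,"ay": 0,"az": 0},{"jaw": 0.9,"tx": 0,"ty": 0,"tz": -0.085,"ax": 0,"ay": 0,"az": 0},{"jaw": 0.9,"tx": 0,"ty": 0,"tz": -0.12,"ax": 0,"ay": 0,"az": 0}]'

```text
time: 7.05
tool_pos: [0.6536, -0.2162, 0.1532]
ee_rot: [3.14, -0.001, 1.575]
wrist_force: [-0.3, 0.2, 0.1]
width: 0.0847
```

Call:
step_arm --steps '[{"jaw": 1,"tx": 0.02,"ty": -0.03,"tz": 0,"ax": 0,"ay": 0,"az": 0},{"jaw": 1,"tx": 0.043,"ty": -0.07,"tz": 0,"ax": 0,"ay": 0,"az": 0},{"jaw": 1,"tx": 0.068,"ty": -0.11,"tz": 0,"ax": 0,"ay": 0,"az": 0},{"jaw": 1,"tx": 0.093,"ty": -0.15,"tz": 0,"ax": 0,"ay": 0,"az": 0},{"jaw": 1,"tx": 0.115,"ty": -0.185,"tz": 0.01,"ax": 0,"ay": 0,"az": 0},{"jaw": 1,"tx": 0.123,"ty": -0.1985,"tz": 0.04,"ax": 0,"ay": 0,"az": 0.004},{"jaw": 1,"tx": 0.123,"ty": -0.1985,"tz": 0.05,"ax": 0,"ay": 0,"az": 0.004},{"jaw": 1,"tx": 0.123,"ty": -0.1985,"tz": 0.05,"ax": 0,"ay": 0,"az": 0.004}]'

```text
time: 7.85
tool_pos: [0.4539, -0.0938, 0.1016]
ee_rot: [-3.141, -0.002, 1.571]
wrist_force: [0.0, -0.1, -0.6]
width: 0.0939
```

```bash
python3 wr.py w3.png; python3 meas.py | grep -v pad
```

```text
[ 0.4539 -0.0938  0.1016] [-3.141e+00 -2.000e-03  1.571e+00] [-0.33 -0.05  1.74  0.    1.46 -0.33]
[398.  76.] z0.049 mean [ 0.4953 -0.0025] circ 0.4957 -0.003 D0.0520 areaD0.0525 hsv [ 30. 122. 253.]
[331. 219.] z0.049 mean [ 0.4554 -0.0922] circ 0.4555 -0.0933 D0.0521 areaD0.0504 hsv [ 33.  22. 201.]
[169. 275.] z0.048 mean [ 0.343  -0.1336] circ 0.345 -0.137 D0.0408 areaD0.0189 hsv [ 24. 181. 212.]
[221. 304.] z0.048 mean [ 0.3774 -0.1565] circ 0.3757 -0.1555 D0.0269 areaD0.0125 hsv [ 24. 182. 210.]
[313. 395.] z0.042 mean [ 0.4418 -0.2378] circ 0.4418 -0.2444 D0.0335 areaD0.0153 hsv [ 33.  25. 126.]
scene
[267. 153.] z0.048 mean [ 0.3581 -0.1498] circ 0.3563 -0.1495 D0.0549 areaD0.0468 hsv [ 24. 143. 174.]
[364. 155.] z0.048 mean [0.444  0.0684] circ 0.443 0.0698 D0.0338 areaD0.0291 hsv [ 28.  18. 181.]
[299. 178.] z0.048 mean [ 0.4576 -0.1012] circ 0.4557 -0.0957 D0.0529 areaD0.0395 hsv [ 33.  14. 172.]
[344. 180.] z0.048 mean [ 0.497 -0.005] circ 0.4968 -0.0046 D0.0535 areaD0.0471 hsv [ 27. 125. 231.]
[231. 193.] z0.048 mean [ 0.4429 -0.2583] circ 0.4417 -0.2586 D0.0436 areaD0.
[... 452 characters left out ...]
.064 mean [ 0.6518 -0.2173] circ 0.6523 -0.2172 D0.0623 areaD0.0609 hsv [ 25.  18. 230.]
[248. 140.] z0.062 mean [0.6723 0.1096] circ 0.6652 0.1046 D0.0404 areaD0.0160 hsv [100.   12.5  74.5]
[255. 148.] z0.061 mean [0.6521 0.0952] circ 0.6599 0.1007 D0.0385 areaD0.0145 hsv [ 18.  10. 102.]
[290. 209.] z0.049 mean [0.4987 0.0106] circ 0.4962 0.0034 D0.0484 areaD0.0295 hsv [ 30. 176. 225.]
[400. 232.] z0.049 mean [ 0.4402 -0.257 ] circ 0.4405 -0.2575 D0.0416 areaD0.0415 hsv [ 25.  20. 214.]
[266. 233.] z0.049 mean [0.4418 0.0702] circ 0.4418 0.0705 D0.0317 areaD0.0319 hsv [ 20.   29.5 187. ]
[361. 270.] z0.049 mean [ 0.3511 -0.1601] circ 0.3539 -0.1529 D0.0488 areaD0.0339 hsv [ 25. 195. 188.]
```

roll_62 sits within 1 mm of pad_d's centre. Now I grip roll_52.

Call:
step_arm --steps '[{"jaw": 1,"tx": 0,"ty": 0.001,"tz": 0.035,"ax": 0,"ay": 0,"az": 0},{"jaw": 1,"tx": 0,"ty": 0.001,"tz": 0.065,"ax": 0,"ay": 0,"az": 0},{"jaw": 1,"tx": 0,"ty": 0.001,"tz": 0.08,"ax": 0,"ay": 0,"az": 0},{"jaw": 1,"tx": 0,"ty": 0.001,"tz": 0.0855,"ax": 0,"ay": 0,"az": 0},{"jaw": 1,"tx": 0,"ty": 0.001,"tz": 0.0855,"ax": 0,"ay": 0,"az": 0}]'

```text
time: 8.6
tool_pos: [0.458, -0.095, 0.0186]
ee_rot: [3.138, -0.001, 1.57]
wrist_force: [-0.0, -0.8, -0.3]
width: 0.0939
```

Call:
step_arm --steps '[{"jaw": 0.4,"tx": 0,"ty": 0,"tz": 0,"ax": 0,"ay": 0,"az": 0},{"jaw": 0.4,"tx": 0,"ty": 0,"tz": 0,"ax": 0,"ay": 0,"az": 0},{"jaw": 0.4,"tx": 0,"ty": 0,"tz": 0,"ax": 0,"ay": 0,"az": 0},{"jaw": 0.4,"tx": 0,"ty": 0,"tz": 0,"ax": 0,"ay": 0,"az": 0},{"jaw": 0.4,"tx": 0,"ty": 0,"tz": 0,"ax": 0,"ay": 0,"az": 0},{"jaw": 0.4,"tx": 0,"ty": 0,"tz": 0,"ax": 0,"ay": 0,"az": 0},{"jaw": 0.4,"tx": 0,"ty": 0,"tz": 0,"ax": 0,"ay": 0,"az": 0}]'

```text
time: 9.3
tool_pos: [0.4577, -0.095, 0.0188]
ee_rot: [3.139, -0.001, 1.57]
wrist_force: [-2.3, 0.3, 2.7]
width: 0.0515
```

Call:
step_arm --steps '[{"jaw": 0.4,"tx": 0,"ty": 0,"tz": -0.02,"ax": 0,"ay": 0,"az": 0},{"jaw": 0.4,"tx": 0,"ty": 0,"tz": -0.05,"ax": 0,"ay": 0,"az": 0},{"jaw": 0.4,"tx": 0,"ty": 0,"tz": -0.09,"ax": 0,"ay": 0,"az": 0},{"jaw": 0.4,"tx": 0,"ty": 0,"tz": -0.12,"ax": 0,"ay": 0,"az": 0},{"jaw": 0.4,"tx": 0,"ty": 0,"tz": -0.13,"ax": 0,"ay": 0,"az": 0},{"jaw": 0.4,"tx": 0,"ty": 0,"tz": -0.13,"ax": 0,"ay": 0,"az": 0}]'

```text
time: 9.9
tool_pos: [0.4582, -0.0954, 0.1499]
ee_rot: [3.136, 0.0, 1.57]
wrist_force: [-0.3, 0.9, -1.4]
width: 0.0517
```

Call:
step_arm --steps '[{"jaw": 0.4,"tx": -0.005,"ty": 0.02,"tz": 0,"ax": 0,"ay": 0,"az": 0},{"jaw": 0.4,"tx": -0.013,"ty": 0.06,"tz": 0,"ax": 0,"ay": 0,"az": 0},{"jaw": 0.4,"tx": -0.02,"ty": 0.1,"tz": 0,"ax": 0,"ay": 0,"az": 0},{"jaw": 0.4,"tx": -0.028,"ty": 0.14,"tz": 0,"ax": 0,"ay": 0,"az": 0},{"jaw": 0.4,"tx": -0.035,"ty": 0.175,"tz": 0.01,"ax": 0,"ay": 0,"az": 0},{"jaw": 0.4,"tx": -0.039,"ty": 0.199,"tz": 0.03,"ax": 0,"ay": 0,"az": 0},{"jaw": 0.4,"tx": -0.039,"ty": 0.199,"tz": 0.05,"ax": 0,"ay": 0,"az": 0},{"jaw": 0.4,"tx": -0.039,"ty": 0.199,"tz": 0.05,"ax": 0,"ay": 0,"az": 0}]'

```text
time: 10.7
tool_pos: [0.654, -0.1334, 0.0925]
ee_rot: [-3.134, -0.004, 1.57]
wrist_force: [-0.7, -0.2, -1.4]
width: 0.0518
```

```bash
sed -i 's/zt=t\[2\]+.031/zt=t[2]+.029/' held.py; python3 held.py
```

```text
tcp [ 0.654  -0.1334  0.0925] [-3.134 -0.004  1.57 ] top z 0.1222 circ [ 0.6537 -0.1237] 0.075757697224617 n 10598 x range 0.6158248232086276 0.6915401535865088 ymax -0.10590735614843694
pad [290. 160. 383. 231.] 0.64 [ 0.6576 -0.1217  0.0145] [0.071 0.05  0.007]
pad [287.  31. 391. 142.] 0.63 [ 0.6601 -0.0474  0.0148] [0.069 0.07  0.007]
```

Call:
step_arm --steps '[{"jaw": 0.4,"tx": -0.0007,"ty": 0.003,"tz": 0.02,"ax": 0,"ay": 0,"az": 0},{"jaw": 0.4,"tx": -0.0007,"ty": 0.003,"tz": 0.04,"ax": 0,"ay": 0,"az": 0},{"jaw": 0.4,"tx": -0.0007,"ty": 0.003,"tz": 0.05,"ax": 0,"ay": 0,"az": 0},{"jaw": 0.4,"tx": -0.0007,"ty": 0.003,"tz": 0.052,"ax": 0,"ay": 0,"az": 0},{"jaw": 0.4,"tx": -0.0007,"ty": 0.003,"tz": 0.052,"ax": 0,"ay": 0,"az": 0},{"jaw": 0.4,"tx": -0.0007,"ty": 0.003,"tz": 0.052,"ax": 0,"ay": 0,"az": 0}]'

```text
time: 11.4
tool_pos: [0.6598, -0.1349, 0.0479]
ee_rot: [3.139, -0.001, 1.57]
wrist_force: [0.2, 0.3, -1.5]
width: 0.0517
```

Call:
step_arm --steps '[{"jaw": 0.4,"tx": 0.0003,"ty": -0.0028,"tz": 0.008,"ax": 0,"ay": 0,"az": 0},{"jaw": 0.4,"tx": 0.0003,"ty": -0.0028,"tz": 0.012,"ax": 0,"ay": 0,"az": 0},{"jaw": 0.4,"tx": 0.0003,"ty": -0.0028,"tz": 0.0135,"ax": 0,"ay": 0,"az": 0},{"jaw": 0.4,"tx": 0.0003,"ty": -0.0028,"tz": 0.0135,"ax": 0,"ay": 0,"az": 0},{"jaw": 0.4,"tx": 0.0003,"ty": -0.0028,"tz": 0.0135,"ax": 0,"ay": 0,"az": 0}]'

```text
time: 11.9
tool_pos: [0.657, -0.1346, 0.0343]
ee_rot: [3.139, -0.001, 1.57]
wrist_force: [0.4, -0.2, -1.8]
width: 0.0516
```

Call:
step_arm --steps '[{"jaw": 0.4,"tx": 0,"ty": 0,"tz": 0.0008,"ax": 0,"ay": 0,"az": 0},{"jaw": 0.4,"tx": 0,"ty": 0,"tz": 0.0008,"ax": 0,"ay": 0,"az": 0},{"jaw": 0.62,"tx": 0,"ty": 0,"tz": 0.0008,"ax": 0,"ay": 0,"az": 0},{"jaw": 0.9,"tx": 0,"ty": 0,"tz": 0.0008,"ax": 0,"ay": 0,"az": 0},{"jaw": 0.9,"tx": 0,"ty": 0,"tz": 0.0008,"ax": 0,"ay": 0,"az": 0},{"jaw": 0.9,"tx": 0,"ty": 0,"tz": 0.0008,"ax": 0,"ay": 0,"az": 0},{"jaw": 0.9,"tx": 0,"ty": 0,"tz": -0.02,"ax": 0,"ay": 0,"az": 0},{"jaw": 0.9,"tx": 0,"ty": 0,"tz": -0.05,"ax": 0,"ay": 0,"az": 0}]'

```text
time: 12.7
tool_pos: [0.6551, -0.1342, 0.0818]
ee_rot: [-3.139, -0.002, 1.57]
wrist_force: [0.2, -0.6, -0.7]
width: 0.0847
```

Call:
step_arm --steps '[{"jaw": 1,"tx": 0,"ty": 0,"tz": -0.035,"ax": 0,"ay": 0,"az": 0},{"jaw": 1,"tx": -0.01,"ty": -0.02,"tz": -0.065,"ax": 0,"ay": 0,"az": 0},{"jaw": 1,"tx": -0.03,"ty": -0.055,"tz": -0.07,"ax": 0,"ay": 0,"az": 0},{"jaw": 1,"tx": -0.053,"ty": -0.095,"tz": -0.07,"ax": 0,"ay": 0,"az": 0},{"jaw": 1,"tx": -0.075,"ty": -0.135,"tz": -0.07,"ax": 0,"ay": 0,"az": 0},{"jaw": 1,"tx": -0.098,"ty": -0.173,"tz": -0.06,"ax": 0,"ay": 0,"az": 0},{"jaw": 1,"tx": -0.116,"ty": -0.203,"tz": -0.04,"ax": 0,"ay": 0,"az": 0},{"jaw": 1,"tx": -0.123,"ty": -0.214,"tz": -0.02,"ax": 0,"ay": 0,"az": 0}]'

```text
time: 13.5
tool_pos: [0.4389, -0.2587, 0.1025]
ee_rot: [-3.14, -0.001, 1.568]
wrist_force: [0.8, 0.2, -0.6]
width: 0.0943
```

Call:
step_arm --steps '[{"jaw": 1,"tx": 0,"ty": 0,"tz": 0,"ax": 0,"ay": 0,"az": 0},{"jaw": 1,"tx": 0,"ty": 0,"tz": 0,"ax": 0,"ay": 0,"az": 0}]'

```text
time: 13.7
tool_pos: [0.439, -0.2588, 0.1028]
ee_rot: [-3.14, -0.001, 1.567]
wrist_force: [-1.1, 0.5, -0.0]
width: 0.0939
```

```bash
python3 wr.py w4.png; python3 meas.py | grep z0.06
```

```text
[ 0.439  -0.2588  0.1028] [-3.140e+00 -1.000e-03  1.567e+00] [-0.64  0.05  1.63 -0.    1.46 -0.64]
[190.  44.] z0.049 mean [ 0.3573 -0.1486] circ 0.3564 -0.1482 D0.0530 areaD0.0533 hsv [ 30. 133. 254.]
[624. 159.] z0.056 mean [ 0.6253 -0.2205] circ 0.6341 -0.221 D0.0476 areaD0.0216 hsv [ 33.  25. 115.]
[332. 216.] z0.049 mean [ 0.4414 -0.2559] circ 0.4414 -0.2567 D0.0421 areaD0.0407 hsv [ 32.  22. 202.]
[612. 258.] z0.070 mean [ 0.6211 -0.2825] circ 0.6244 -0.2821 D0.0262 areaD0.0162 hsv [75. 10. 89.]
[422. 224.] z0.061 mean [0.6672 0.1012] circ 0.6642 0.1033 D0.0440 areaD0.0259 hsv [15. 14. 91.]
[315. 254.] z0.063 mean [ 0.6578 -0.1348] circ 0.6559 -0.1345 D0.0537 areaD0.0496 hsv [ 30.  12. 234.]
[275. 266.] z0.063 mean [ 0.6549 -0.2187] circ 0.6533 -0.2185 D0.0626 areaD0.0595 hsv [ 33.  11. 236.]
[382. 146.] z0.063 mean [ 0.6519 -0.2174] circ 0.6521 -0.2178 D0.0620 areaD0.0607 hsv [ 26.  18. 230.]
[248. 140.] z0.062 mean [0.6729 0.1094] circ 0.6657 0.1052 D0.0407 areaD0.0162 hsv [90.  11.  73.5]
[348. 145.] z0.064 mean [ 0.6552 -0.1339] circ 0.6554 -0.1338 D0.0518 areaD0.0504 hsv [ 25.  18. 226.]
[255. 148.] z0.062 mean [0.6518 0.0959] circ 0.6597 0.1006 D0.0384 areaD0.0150 hsv [ 18.5   9.5 100.5]
```

roll_52 is within 1 mm of pad_c's centre. Next is roll_42.

Call:
step_arm --steps '[{"jaw": 1,"tx": 0.0012,"ty": 0.002,"tz": 0.035,"ax": 0,"ay": 0,"az": 0},{"jaw": 1,"tx": 0.0012,"ty": 0.002,"tz": 0.065,"ax": 0,"ay": 0,"az": 0},{"jaw": 1,"tx": 0.0012,"ty": 0.002,"tz": 0.08,"ax": 0,"ay": 0,"az": 0},{"jaw": 1,"tx": 0.0012,"ty": 0.002,"tz": 0.086,"ax": 0,"ay": 0,"az": 0},{"jaw": 1,"tx": 0.0012,"ty": 0.002,"tz": 0.086,"ax": 0,"ay": 0,"az": 0}]'

```text
time: 14.45
tool_pos: [0.4425, -0.2571, 0.0172]
ee_rot: [-3.141, -0.0, 1.57]
wrist_force: [0.3, 0.4, 0.9]
width: 0.094
```

Call:
step_arm --steps '[{"jaw": 0.3,"tx": 0,"ty": 0,"tz": 0,"ax": 0,"ay": 0,"az": 0},{"jaw": 0.3,"tx": 0,"ty": 0,"tz": 0,"ax": 0,"ay": 0,"az": 0},{"jaw": 0.3,"tx": 0,"ty": 0,"tz": 0,"ax": 0,"ay": 0,"az": 0},{"jaw": 0.3,"tx": 0,"ty": 0,"tz": 0,"ax": 0,"ay": 0,"az": 0},{"jaw": 0.3,"tx": 0,"ty": 0,"tz": 0,"ax": 0,"ay": 0,"az": 0},{"jaw": 0.3,"tx": 0,"ty": 0,"tz": 0,"ax": 0,"ay": 0,"az": 0},{"jaw": 0.3,"tx": 0,"ty": 0,"tz": 0,"ax": 0,"ay": 0,"az": 0},{"jaw": 0.3,"tx": 0,"ty": 0,"tz": 0,"ax": 0,"ay": 0,"az": 0}]'

```text
time: 15.25
tool_pos: [0.4424, -0.2571, 0.0173]
ee_rot: [-3.141, -0.0, 1.57]
wrist_force: [0.8, -0.2, -0.2]
width: 0.0418
```

Call:
step_arm --steps '[{"jaw": 0.3,"tx": 0,"ty": 0,"tz": -0.02,"ax": 0,"ay": 0,"az": 0},{"jaw": 0.3,"tx": 0,"ty": 0,"tz": -0.05,"ax": 0,"ay": 0,"az": 0},{"jaw": 0.3,"tx": 0,"ty": 0,"tz": -0.09,"ax": 0,"ay": 0,"az": 0},{"jaw": 0.3,"tx": 0,"ty": 0,"tz": -0.12,"ax": 0,"ay": 0,"az": 0},{"jaw": 0.3,"tx": 0,"ty": 0,"tz": -0.13,"ax": 0,"ay": 0,"az": 0},{"jaw": 0.3,"tx": 0,"ty": 0,"tz": -0.13,"ax": 0,"ay": 0,"az": 0}]'

```text
time: 15.85
tool_pos: [0.4433, -0.2576, 0.1486]
ee_rot: [3.14, 0.002, 1.57]
wrist_force: [-1.1, -0.5, -1.8]
width: 0.0416
```

Call:
step_arm --steps '[{"jaw": 0.3,"tx": 0.014,"ty": 0.015,"tz": 0,"ax": 0,"ay": 0,"az": 0},{"jaw": 0.3,"tx": 0.044,"ty": 0.045,"tz": 0,"ax": 0,"ay": 0,"az": 0},{"jaw": 0.3,"tx": 0.074,"ty": 0.076,"tz": 0,"ax": 0,"ay": 0,"az": 0},{"jaw": 0.3,"tx": 0.104,"ty": 0.107,"tz": 0,"ax": 0,"ay": 0,"az": 0},{"jaw": 0.3,"tx": 0.134,"ty": 0.138,"tz": 0,"ax": 0,"ay": 0,"az": 0},{"jaw": 0.3,"tx": 0.164,"ty": 0.169,"tz": 0,"ax": 0,"ay": 0,"az": 0},{"jaw": 0.3,"tx": 0.19,"ty": 0.197,"tz": 0,"ax": 0,"ay": 0,"az": 0},{"jaw": 0.3,"tx": 0.2086,"ty": 0.2167,"tz": 0,"ax": 0,"ay": 0,"az": 0}]'

```text
time: 16.65
tool_pos: [0.6602, -0.0469, 0.1444]
ee_rot: [-3.138, 0.001, 1.571]
wrist_force: [-0.3, -0.9, -0.6]
width: 0.0417
```

Call:
step_arm --steps '[{"jaw": 0.3,"tx": 0,"ty": 0,"tz": 0.02,"ax": 0,"ay": 0,"az": 0},{"jaw": 0.3,"tx": 0,"ty": 0,"tz": 0.05,"ax": 0,"ay": 0,"az": 0},{"jaw": 0.3,"tx": 0,"ty": 0,"tz": 0.065,"ax": 0,"ay": 0,"az": 0},{"jaw": 0.3,"tx": 0,"ty": 0,"tz": 0.065,"ax": 0,"ay": 0,"az": 0},{"jaw": 0.3,"tx": 0,"ty": 0,"tz": 0.065,"ax": 0,"ay": 0,"az": 0}]'

```text
time: 17.15
tool_pos: [0.6595, -0.0471, 0.0785]
ee_rot: [-3.136, 0.0, 1.571]
wrist_force: [0.3, -0.6, -0.4]
width: 0.0417
```

```bash
sed -i 's/zt=t\[2\]+.029/zt=t[2]+.031/' held.py; python3 held.py
```

```text
tcp [ 0.6595 -0.0471  0.0785] [-3.136  0.     1.571] top z 0.11 circ [ 0.6592 -0.0377] 0.06657255440950394 n 7417 x range 0.6260171686989052 0.692389243087024 ymax -0.02565882920057869
pad [280. 168. 384. 242.] 0.98 [ 0.6605 -0.0388  0.0141] [0.07  0.051 0.007]
pad [279.  32. 390. 146.] 0.92 [0.663  0.0361 0.0146] [0.07  0.069 0.007]
pad [285. 302. 373. 320.] 0.76 [ 0.6569 -0.1208  0.0157] [0.067 0.014 0.007]
pad [286. 393. 361. 400.] 0.4 [ 0.6546 -0.1968  0.0154] [0.06  0.006 0.003]
```

Call:
step_arm --steps '[{"jaw": 0.3,"tx": -0.0016,"ty": 0.0005,"tz": 0.02,"ax": 0,"ay": 0,"az": 0},{"jaw": 0.3,"tx": -0.0016,"ty": 0.0005,"tz": 0.036,"ax": 0,"ay": 0,"az": 0},{"jaw": 0.3,"tx": -0.0016,"ty": 0.0005,"tz": 0.042,"ax": 0,"ay": 0,"az": 0},{"jaw": 0.3,"tx": -0.0016,"ty": 0.0005,"tz": 0.042,"ax": 0,"ay": 0,"az": 0},{"jaw": 0.3,"tx": -0.0016,"ty": 0.0005,"tz": 0.042,"ax": 0,"ay": 0,"az": 0},{"jaw": 0.3,"tx": -0.0016,"ty": 0.0005,"tz": 0.042,"ax": 0,"ay": 0,"az": 0}]'

```text
time: 17.85
tool_pos: [0.662, -0.049, 0.0401]
ee_rot: [3.141, 0.001, 1.571]
wrist_force: [0.2, -0.7, -1.0]
width: 0.0414
```

Call:
step_arm --steps '[{"jaw": 0.3,"tx": 0,"ty": -0.0018,"tz": 0.004,"ax": 0,"ay": 0,"az": 0},{"jaw": 0.3,"tx": 0,"ty": -0.0018,"tz": 0.007,"ax": 0,"ay": 0,"az": 0},{"jaw": 0.3,"tx": 0,"ty": -0.0018,"tz": 0.007,"ax": 0,"ay": 0,"az": 0},{"jaw": 0.3,"tx": 0,"ty": -0.0018,"tz": 0.0075,"ax": 0,"ay": 0,"az": 0},{"jaw": 0.3,"tx": 0,"ty": -0.0018,"tz": 0.0075,"ax": 0,"ay": 0,"az": 0}]'

```text
time: 18.35
tool_pos: [0.6602, -0.049, 0.0325]
ee_rot: [3.141, 0.001, 1.571]
wrist_force: [0.1, -0.4, 0.2]
width: 0.0418
```

Call:
step_arm --steps '[{"jaw": 0.52,"tx": 0,"ty": 0,"tz": 0,"ax": 0,"ay": 0,"az": 0},{"jaw": 0.8,"tx": 0,"ty": 0,"tz": 0,"ax": 0,"ay": 0,"az": 0},{"jaw": 0.8,"tx": 0,"ty": 0,"tz": 0,"ax": 0,"ay": 0,"az": 0},{"jaw": 0.8,"tx": 0,"ty": 0,"tz": 0,"ax": 0,"ay": 0,"az": 0},{"jaw": 0.8,"tx": 0,"ty": 0,"tz": -0.02,"ax": 0,"ay": 0,"az": 0},{"jaw": 0.8,"tx": 0,"ty": 0,"tz": -0.05,"ax": 0,"ay": 0,"az": 0},{"jaw": 0.8,"tx": 0,"ty": 0,"tz": -0.085,"ax": 0,"ay": 0,"az": 0},{"jaw": 0.8,"tx": 0,"ty": 0,"tz": -0.12,"ax": 0,"ay": 0,"az": 0}]'

```text
time: 19.15
tool_pos: [0.6598, -0.0488, 0.1535]
ee_rot: [-3.141, 0.001, 1.571]
wrist_force: [0.6, 0.1, -0.3]
width: 0.0746
```

Call:
step_arm --steps '[{"jaw": 0.9,"tx": 0.016,"ty": -0.03,"tz": 0,"ax": 0,"ay": 0,"az": 0},{"jaw": 0.9,"tx": 0.038,"ty": -0.07,"tz": 0,"ax": 0,"ay": 0,"az": 0},{"jaw": 0.9,"tx": 0.06,"ty": -0.11,"tz": 0,"ax": 0,"ay": 0,"az": 0},{"jaw": 0.9,"tx": 0.082,"ty": -0.15,"tz": 0,"ax": 0,"ay": 0,"az": 0},{"jaw": 0.9,"tx": 0.103,"ty": -0.19,"tz": 0,"ax": 0,"ay": 0,"az": 0},{"jaw": 0.9,"tx": 0.119,"ty": -0.218,"tz": 0.025,"ax": 0,"ay": 0,"az": 0},{"jaw": 0.9,"tx": 0.119,"ty": -0.218,"tz": 0.05,"ax": 0,"ay": 0,"az": 0},{"jaw": 0.9,"tx": 0.119,"ty": -0.218,"tz": 0.05,"ax": 0,"ay": 0,"az": 0}]'

```text
time: 19.95
tool_pos: [0.4385, 0.0704, 0.1005]
ee_rot: [-3.135, 0.001, 1.572]
wrist_force: [-0.9, 0.0, -0.5]
width: 0.0849
```

```bash
python3 wr.py w5.png; python3 meas.py | grep z0.06
```

```text
[0.4385 0.0704 0.1005] [-3.135e+00  1.000e-03  1.572e+00] [ 0.03 -0.09  1.78 -0.    1.46  0.03]
[335. 219.] z0.049 mean [0.4426 0.072 ] circ 0.4425 0.0711 D0.0320 areaD0.0311 hsv [ 24.   9. 255.]
[401. 303.] z0.049 mean [0.4901 0.0093] circ 0.4913 0.0031 D0.0441 areaD0.0324 hsv [ 30.  25. 255.]
[422. 224.] z0.061 mean [0.6677 0.1017] circ 0.6657 0.1029 D0.0443 areaD0.0258 hsv [15. 13. 91.]
[354. 243.] z0.063 mean [ 0.6606 -0.0511] circ 0.6589 -0.0505 D0.0437 areaD0.0402 hsv [ 27.   18.  210.5]
[315. 255.] z0.063 mean [ 0.6578 -0.1349] circ 0.6568 -0.135 D0.0533 areaD0.0494 hsv [ 33.  12. 234.]
[275. 266.] z0.063 mean [ 0.6549 -0.2186] circ 0.6532 -0.219 D0.0635 areaD0.0596 hsv [ 33.  11. 236.]
[382. 146.] z0.063 mean [ 0.6519 -0.2173] circ 0.6522 -0.2173 D0.0622 areaD0.0608 hsv [ 25.  18. 230.]
[248. 140.] z0.060 mean [0.6726 0.1102] circ 0.6653 0.1048 D0.0405 areaD0.0167 hsv [120.   11.   73.5]
[348. 145.] z0.063 mean [ 0.6553 -0.1339] circ 0.6555 -0.1333 D0.0520 areaD0.0506 hsv [ 25.  18. 225.]
[314. 145.] z0.064 mean [ 0.658 -0.05 ] circ 0.6588 -0.0496 D0.0418 areaD0.0404 hsv [ 25.  20. 209.]
[255. 148.] z0.061 mean [0.6521 0.0951] circ 0.6601 0.1009 D0.0385 areaD0.0145 hsv [17. 10. 98.]
```

Call:
step_arm --steps '[{"jaw": 0.9,"tx": 0,"ty": 0.002,"tz": 0.035,"ax": 0,"ay": 0,"az": 0},{"jaw": 0.9,"tx": 0,"ty": 0.002,"tz": 0.065,"ax": 0,"ay": 0,"az": 0},{"jaw": 0.9,"tx": 0,"ty": 0.002,"tz": 0.08,"ax": 0,"ay": 0,"az": 0},{"jaw": 0.9,"tx": 0,"ty": 0.002,"tz": 0.084,"ax": 0,"ay": 0,"az": 0},{"jaw": 0.9,"tx": 0,"ty": 0.002,"tz": 0.084,"ax": 0,"ay": 0,"az": 0}]'

```text
time: 20.7
tool_pos: [0.4462, 0.0695, 0.0214]
ee_rot: [3.139, 0.001, 1.57]
wrist_force: [0.7, 0.5, 0.3]
width: 0.0849
```

Call:
step_arm --steps '[{"jaw": 0.2,"tx": 0,"ty": 0,"tz": 0,"ax": 0,"ay": 0,"az": 0},{"jaw": 0.2,"tx": 0,"ty": 0,"tz": 0,"ax": 0,"ay": 0,"az": 0},{"jaw": 0.2,"tx": 0,"ty": 0,"tz": 0,"ax": 0,"ay": 0,"az": 0},{"jaw": 0.2,"tx": 0,"ty": 0,"tz": 0,"ax": 0,"ay": 0,"az": 0},{"jaw": 0.2,"tx": 0,"ty": 0,"tz": 0,"ax": 0,"ay": 0,"az": 0},{"jaw": 0.2,"tx": 0,"ty": 0,"tz": 0,"ax": 0,"ay": 0,"az": 0},{"jaw": 0.2,"tx": 0,"ty": 0,"tz": 0,"ax": 0,"ay": 0,"az": 0},{"jaw": 0.2,"tx": 0,"ty": 0,"tz": 0,"ax": 0,"ay": 0,"az": 0}]'

```text
time: 21.5
tool_pos: [0.446, 0.0695, 0.0214]
ee_rot: [3.139, 0.001, 1.57]
wrist_force: [-0.8, -0.6, 0.9]
width: 0.0315
```

Call:
step_arm --steps '[{"jaw": 0.2,"tx": 0,"ty": 0,"tz": -0.02,"ax": 0,"ay": 0,"az": 0},{"jaw": 0.2,"tx": 0,"ty": 0,"tz": -0.05,"ax": 0,"ay": 0,"az": 0},{"jaw": 0.2,"tx": 0,"ty": 0,"tz": -0.09,"ax": 0,"ay": 0,"az": 0},{"jaw": 0.2,"tx": 0,"ty": 0,"tz": -0.13,"ax": 0,"ay": 0,"az": 0},{"jaw": 0.2,"tx": 0,"ty": 0,"tz": -0.14,"ax": 0,"ay": 0,"az": 0},{"jaw": 0.2,"tx": 0,"ty": 0,"tz": -0.14,"ax": 0,"ay": 0,"az": 0}]'

```text
time: 22.1
tool_pos: [0.447, 0.0697, 0.1631]
ee_rot: [3.135, 0.001, 1.57]
wrist_force: [-0.3, -0.2, -1.0]
width: 0.0314
```

Call:
step_arm --steps '[{"jaw": 0.2,"tx": -0.015,"ty": 0.02,"tz": 0,"ax": 0,"ay": 0,"az": 0},{"jaw": 0.2,"tx": -0.025,"ty": 0.06,"tz": 0,"ax": 0,"ay": 0,"az": 0},{"jaw": 0.2,"tx": -0.0357,"ty": 0.1,"tz": 0,"ax": 0,"ay": 0,"az": 0},{"jaw": 0.2,"tx": -0.0357,"ty": 0.14,"tz": 0,"ax": 0,"ay": 0,"az": 0},{"jaw": 0.2,"tx": -0.0357,"ty": 0.18,"tz": 0,"ax": 0,"ay": 0,"az": 0},{"jaw": 0.2,"tx": -0.0357,"ty": 0.208,"tz": 0,"ax": 0,"ay": 0,"az": 0},{"jaw": 0.2,"tx": -0.0357,"ty": 0.216,"tz": 0,"ax": 0,"ay": 0,"az": 0},{"jaw": 0.2,"tx": -0.0357,"ty": 0.216,"tz": 0,"ax": 0,"ay": 0,"az": 0}]'

```text
time: 22.9
tool_pos: [0.6621, 0.0337, 0.1611]
ee_rot: [3.14, 0.001, 1.57]
wrist_force: [-0.5, 0.5, -0.8]
width: 0.0317
```

Call:
step_arm --steps '[{"jaw": 0.2,"tx": 0,"ty": 0,"tz": 0.02,"ax": 0,"ay": 0,"az": 0},{"jaw": 0.2,"tx": 0,"ty": 0,"tz": 0.055,"ax": 0,"ay": 0,"az": 0},{"jaw": 0.2,"tx": 0,"ty": 0,"tz": 0.08,"ax": 0,"ay": 0,"az": 0},{"jaw": 0.2,"tx": 0,"ty": 0,"tz": 0.08,"ax": 0,"ay": 0,"az": 0},{"jaw": 0.2,"tx": 0,"ty": 0,"tz": 0.08,"ax": 0,"ay": 0,"az": 0}]'

```text
time: 23.4
tool_pos: [0.6608, 0.0338, 0.081]
ee_rot: [-3.141, 0.001, 1.57]
wrist_force: [1.0, 0.0, 0.7]
width: 0.0313
```

```bash
sed -i 's/zt=t\[2\]+.031/zt=t[2]+.0266/' held.py; python3 held.py
```

```text
tcp [0.6608 0.0338 0.081 ] [-3.141e+00  1.000e-03  1.570e+00] top z 0.1084 circ [0.6604 0.0438] 0.05578618124127388 n 4459 x range 0.632644259591914 0.6882264469212296 ymax 0.051615092491491425
pad [291. 290. 366. 323.] 0.8 [ 0.6597 -0.0359  0.0155] [0.059 0.027 0.004]
pad [281. 164. 383. 239.] 0.78 [0.663  0.0439 0.0151] [0.069 0.054 0.006]
pad [286. 382. 367. 400.] 0.75 [ 0.6575 -0.1125  0.0155] [0.066 0.018 0.005]
```

Call:
step_arm --steps '[{"jaw": 0.2,"tx": 0.0003,"ty": 0.0015,"tz": 0.02,"ax": 0,"ay": 0,"az": 0},{"jaw": 0.2,"tx": 0.0003,"ty": 0.0015,"tz": 0.035,"ax": 0,"ay": 0,"az": 0},{"jaw": 0.2,"tx": 0.0003,"ty": 0.0015,"tz": 0.039,"ax": 0,"ay": 0,"az": 0},{"jaw": 0.2,"tx": 0.0003,"ty": 0.0015,"tz": 0.039,"ax": 0,"ay": 0,"az": 0},{"jaw": 0.2,"tx": 0.0003,"ty": 0.0015,"tz": 0.039,"ax": 0,"ay": 0,"az": 0},{"jaw": 0.2,"tx": 0.0003,"ty": 0.0015,"tz": 0.039,"ax": 0,"ay": 0,"az": 0}]'

```text
time: 24.1
tool_pos: [0.6651, 0.034, 0.0456]
ee_rot: [3.135, 0.001, 1.57]
wrist_force: [-0.1, 0.0, 0.6]
width: 0.0316
```

Call:
step_arm --steps '[{"jaw": 0.2,"tx": 0,"ty": -0.002,"tz": 0.004,"ax": 0.004,"ay": 0,"az": 0},{"jaw": 0.2,"tx": 0,"ty": -0.002,"tz": 0.0075,"ax": 0.004,"ay": 0,"az": 0},{"jaw": 0.2,"tx": 0,"ty": -0.002,"tz": 0.0085,"ax": 0.004,"ay": 0,"az": 0},{"jaw": 0.2,"tx": 0,"ty": -0.002,"tz": 0.0088,"ax": 0.004,"ay": 0,"az": 0},{"jaw": 0.2,"tx": 0,"ty": -0.002,"tz": 0.0088,"ax": 0.004,"ay": 0,"az": 0}]'

```text
time: 24.6
tool_pos: [0.6632, 0.034, 0.0367]
ee_rot: [3.14, 0.001, 1.57]
wrist_force: [0.2, 0.8, 0.6]
width: 0.0317
```

Call:
step_arm --steps '[{"jaw": 0.2,"tx": 0,"ty": 0,"tz": 0.0003,"ax": 0,"ay": 0,"az": 0},{"jaw": 0.42,"tx": 0,"ty": 0,"tz": 0.0003,"ax": 0,"ay": 0,"az": 0},{"jaw": 0.7,"tx": 0,"ty": 0,"tz": 0,"ax": 0,"ay": 0,"az": 0},{"jaw": 0.7,"tx": 0,"ty": 0,"tz": 0,"ax": 0,"ay": 0,"az": 0},{"jaw": 0.7,"tx": 0,"ty": 0,"tz": -0.02,"ax": 0,"ay": 0,"az": 0},{"jaw": 0.7,"tx": 0,"ty": 0,"tz": -0.05,"ax": 0,"ay": 0,"az": 0},{"jaw": 0.7,"tx": 0,"ty": 0,"tz": -0.09,"ax": 0,"ay": 0,"az": 0},{"jaw": 0.7,"tx": 0,"ty": 0,"tz": -0.13,"ax": 0,"ay": 0,"az": 0}]'

```text
time: 25.4
tool_pos: [0.6624, 0.0341, 0.1674]
ee_rot: [3.141, 0.001, 1.57]
wrist_force: [0.5, 0.3, -0.0]
width: 0.0658
```

Call:
step_arm --steps '[{"jaw": 0.7,"tx": 0,"ty": -0.03,"tz": 0,"ax": 0,"ay": 0,"az": 0},{"jaw": 0.7,"tx": 0,"ty": -0.07,"tz": 0,"ax": 0,"ay": 0,"az": 0},{"jaw": 0.7,"tx": 0,"ty": -0.11,"tz": 0,"ax": 0,"ay": 0,"az": 0},{"jaw": 0.7,"tx": 0,"ty": -0.15,"tz": 0,"ax": 0,"ay": 0,"az": 0},{"jaw": 0.7,"tx": 0,"ty": -0.19,"tz": 0,"ax": 0,"ay": 0,"az": 0},{"jaw": 0.7,"tx": 0,"ty": -0.22,"tz": 0,"ax": 0,"ay": 0,"az": 0},{"jaw": 0.7,"tx": 0,"ty": -0.22,"tz": 0,"ax": 0,"ay": 0,"az": 0}]'

```text
time: 26.1
tool_pos: [0.4396, 0.0345, 0.1676]
ee_rot: [3.141, 0.001, 1.57]
wrist_force: [0.1, 0.0, 0.5]
width: 0.0653
```

```bash
python3 meas.py
python3 - <<'E'
from h import *
snap('scene','s9.png'); snap('top','t9.png')
a=cv2.imread('pics/s9.png')[100:340,100:500]; cv2.imwrite('pics/s9c.png',cv2.resize(a,None,fx=2,fy=2))
E
```

```text
scene
[267. 153.] z0.048 mean [ 0.3581 -0.1498] circ 0.3571 -0.1486 D0.0538 areaD0.0468 hsv [ 26. 127. 223.]
[344. 180.] z0.048 mean [ 0.497  -0.0051] circ 0.4951 -0.0048 D0.0537 areaD0.0471 hsv [ 26. 128. 191.]
[422. 224.] z0.061 mean [0.6683 0.1009] circ 0.6653 0.1039 D0.0434 areaD0.0253 hsv [17. 12. 91.]
[392. 232.] z0.063 mean [0.6637 0.0327] circ 0.6623 0.0334 D0.0319 areaD0.0305 hsv [ 24.  21. 156.]
[354. 243.] z0.063 mean [ 0.6607 -0.0511] circ 0.6597 -0.0505 D0.0426 areaD0.0403 hsv [ 27.  17. 211.]
[315. 254.] z0.063 mean [ 0.6579 -0.1349] circ 0.6574 -0.1344 D0.0530 areaD0.0497 hsv [ 33.  12. 234.]
[275. 266.] z0.063 mean [ 0.6548 -0.2187] circ 0.6533 -0.2183 D0.0627 areaD0.0596 hsv [ 33.  11. 235.]
[241. 277.] z0.071 mean [ 0.6551 -0.2858] circ 0.6532 -0.2863 D0.0794 areaD0.0200 hsv [ 83.   6. 176.]
pad [299.4, 256.2, 333.4, 279.8] 0.79 [ 0.6765 -0.1356  0.0149] [ 0.6642 -0.1329  0.0144] [0.055 0.069 0.01 ]
pad [374.7, 226.1, 402.5, 257.7] 0.55 [0.6734 0.0253 0.0149] [0.6625 0.0357 0.0319] [0.068 0.07  0.042]
pad [335.0, 240.1, 369.5, 268.3] 0.53 [ 0.6739 -0.0587  0.0147] [
[... 712 characters left out ...]
irc 0.659 0.0998 D0.0388 areaD0.0155 hsv [ 16.  10. 102.]
[296. 211.] z0.049 mean [ 0.4945 -0.004 ] circ 0.4947 -0.0036 D0.0515 areaD0.0509 hsv [ 27.5 177.  193. ]
[356. 268.] z0.049 mean [ 0.3556 -0.1488] circ 0.3551 -0.1486 D0.0512 areaD0.0502 hsv [ 30. 177. 226.]
pad [267.1, 132.6, 294.3, 160.7] 0.76 [0.653  0.0326 0.0154] [0.6607 0.0362 0.0159] [0.066 0.064 0.015]
pad [331.7, 140.7, 358.1, 164.5] 0.71 [ 0.6414 -0.1101  0.0152] [ 0.6509 -0.1307  0.0372] [0.057 0.066 0.059]
pad [365.8, 144.5, 380.3, 162.6] 0.58 [ 0.6504 -0.1867  0.0152] [ 0.6452 -0.2016  0.0153] [0.053 0.035 0.008]
pad [302.2, 142.3, 327.5, 160.2] 0.53 [ 0.6492 -0.0516  0.0154] [ 0.6568 -0.0492  0.0159] [0.056 0.066 0.015]
```

View pics/s9c.png

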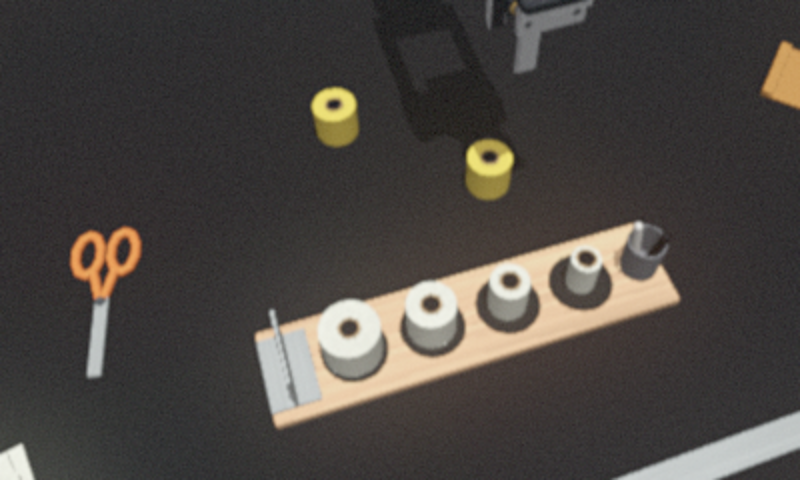

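View pics/t9.png

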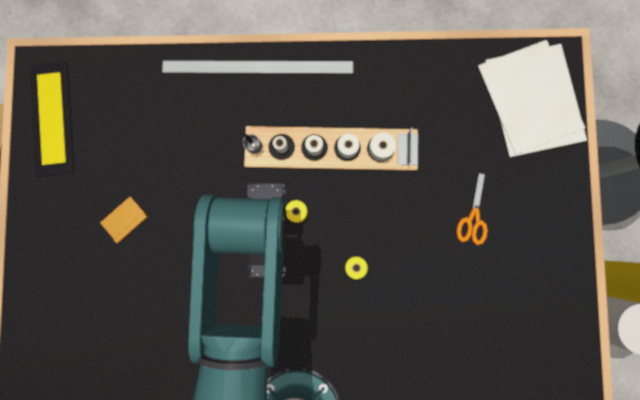

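Both views show the four cream rolls upright on their pads, thickest by the bookend (crop (350,330)) down to thinnest by the pen pot (crop (585,265)). The scissors and yellow rolls haven't moved, and the arm is clear. Handing in.

```bash
python3 -c "
from bench import *
print(close_job(), get_obs()['time'])"
```

```text
the job is handed in; nothing more can be done
the job is handed in; nothing more can be done
```

The four cream rolls stand upright on the pads in the order you asked for, and I handed the job in at about 26 s on the robot's clock. From the bookend to the pen pot they are 62 mm on pad_d, 52 mm on pad_c, 42 mm on pad_b and 32 mm on pad_a.

- **Centring:** the last top and scene camera measurements put every roll within about 1.5 mm of its pad's centre. The two cameras differ from each other by 1–2 mm, which is within their calibration.
- **Upright:** all roll tops read 63–64 mm above the bench, against an expected 63 mm.
- **Left alone:** the two yellow look-alikes measured where they started, and the scissors look unmoved in the final pictures.
- **Forces and arm:** no reading I took showed more than about 4 N at the wrist. The arm was clear of everything when I handed in.

No check failed. Handing in gives no verdict, so the second of standing afterwards is not confirmed.

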